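Shut the kettle and switch it on with a fingertip

ROBOT

A 6-joint arm with a two-finger parallel gripper is mounted at the origin on a cart in front of the work surface, level with it; the furniture and walls round the work are solid. World frame = base frame: x ahead of the robot, y to its left, z up, the work surface at z = 0. Lengths are in mm, angles in rad, forces in N, time in s.
With the tool pointing down it reaches from about 350 to 875 mm from the base axis. Payload 4.2 kg.
Tool frame: the origin (TCP) lies midway between the tips of the shut fingers; the grasp point (between the pads) lies behind it (robot.grip_depth is the z of the grasp point in the tool frame, in mm); z points along the fingers, y is the line along which they close (so a half turn about z gives the same grasp; the last joint's range is limited). The gripper opens to 85 mm and grips with 20 to 120 N. Pads are 22 mm wide; open, the fingers measure 114 mm over their backs; the gripper's body (76 mm by 85 mm) begins 54 mm behind the grasp point. The pads swing forward as they close: fully open they stand 13 mm farther back than shut.
Start: joints at [-0.937, 0.385, 0.008, 0, -1.194, -0.259], TCP at [228.818, -581.585, 211.012] pointing down, gripper open.
Joint ranges: [-3.14, 3.14], [-1.21, 2.06], [-1.07, 1.41], [-3.16, 2.05], [-2.99, -0.16], [-3.1, 3.1]. Speed limits (rad/s): [2.79, 2.79, 3.14, 3.14, 3.14, 3.14].

INTERFACE

Orientations are given as [roll, pitch, yaw] about the fixed x, y, z axes, in that order (R = Rz(yaw) Ry(pitch) Rx(roll)).
In Python, from plant import robot gives the robot as it stands. The module is installed in compiled form; this text tells all that it offers.
- The arm moves only by the tool drive_tool, never from a script. Its argument "increments" is a list of rows, each an object of numbers: "tx", "ty", "tz": the shift along the tool's x, y, z in units of 0.25 m (1.0 is 0.25 m); "wx", "wy", "wz": the turn, a rotation vector about the tool's x, y, z in units of pi/2 rad (1.0 is pi/2 rad). In form: [{"tx": .., "ty": .., "tz": .., "wx": .., "wy": .., "wz": ..}, ...]. A call has 1 to 12 rows; each row is the pose to reach, as a shift and turn from the pose commanded when the call began, along the tool's axes at that moment; what a row does not reach only later rows make up. A row lasts 1/12 s, in which the tool goes at most 41.7 mm and 7.16 degrees, less where a joint would pass 70% of its speed; a pose out of reach is approached as far as the arm can. A call with a number of a shift or a turn outside -1 to 1 is refused whole. A call with a gripper value outside its range is refused whole. "jaw" is the opening in per cent of the stroke, from 0 (shut) to 100 (fully open), set as the call begins (left out, the last holds). The fingers move at their own pace and stop on an object; the grip force is fixed at half the most. Time passes only in rows, so rows that repeat a pose let the fingers close. It gives the time, the measured TCP pose, the force, the opening and the grip force at its end, in the units of the state.
- robot.read_state(): the state, without advancing time (a new reading comes with each control period).
- robot.snapshot(name): name is "side" or "top"; returns the picture (400x640x3 uint8, red, green, blue); there is no depth.
- robot.calibration(name): a dict with "K" (3x3 intrinsics, pixels), "extrinsics" (4x4, takes a point from world to camera coordinates). Camera axes: x right, y down, z forward; pixel columns grow to the right and rows downward; lengths in mm; the calibration is good to about 2 mm. A picture is of the moment at which its call begins. calibration takes no time and is no camera call.
- robot.hand_in(): hands the job in; it is judged then, once.
The state is a dict: "time_s": time; "joint_positions": joint angles; "qvel": joint speeds; "effort": joint torques, N m; "ee_pos": TCP position; "eef_rot": TCP orientation; "ft_force": force on the tool from outside, world axes, zero at the start; "wrist_torque": the same for the moment, N m; "grip_width": finger opening in mm; "finger_force": force on a finger pad.
Only numpy, scipy, OpenCV 4.12 (cv2) and the standard library are available. Lean on these libraries where they do the work, as an engineer would, in place of code of your own. Each camera call takes 0.05 s, during which the arm holds its last target. There are 200 camera calls.

TASK

The kettle has been filled and stands on its base with the lid up. Get it boiling without picking anything up: gently push the lid over and down with the fingertips until it is fully shut, and only then press the copper thumb switch on top of the handle all the way down. Leave the kettle standing on its base, touch nothing else, and take the hand away.

Things in the scene. Friction and masses are not known exactly. Their poses are not given: they have to be found in the camera images.
- kettle: Dark green jug kettle, 155 mm across, standing loose on its round black base; about 0.75 to 1.4 kg. Origin in the plane of its underside (20 mm above the worktop), 22.5 mm from the middle of its foot towards +x; z is up. The handle, 28 mm wide, sticks out on the side that lies 0.306 rad from the kettle's x axis towards its y axis (unit vector h = [0.954, 0.301, 0] in the kettle's frame); the spout is opposite. The metal rim of the jug is 230 mm above its underside.
- kettle_foot (a point): Middle of the kettle's underside, on the jug's axis.
- kettle_base: Round black power base, 170 mm across and 20 mm high, fixed to the worktop. Origin in the middle of its underside, straight below the middle of the kettle's foot. Overhead, keep the wrist clear of the wall cupboard (x over 0.60 m, from 0.46 m up) and of the open unit with the microwave on the left (x over 0.43 m, y over 0.26 m, from 0.45 m up).
- kettle_lid (a joint): Angle of the kettle's lid in rad: 0 is fully shut and flat, 1.66 is fully open and just past upright. The hinge is on the handle side; the lid swings up towards the handle. It has a little friction (0.05 N m): the lid stays at any angle where it is left and does not fall shut or spring back.
- lid_hinge (a point): Middle of the lid's hinge line, 240 mm above the kettle's underside and 61 mm from the jug's axis towards the handle. The hinge line is level, at right angles to h.
- lid_middle (a point): Middle of the lid's outer face (the one that looks up when it is shut and towards the handle when it stands open); moves with the lid. It lies 63 mm from the hinge line, 4 mm off the plane of the hinge. The lid is a black disc about 105 mm across and 13 mm thick; its far edge is 116 mm from the hinge line; the small silver disc set in its face does not move.
- kettle_switch (a joint): Angle of the thumb switch in rad: 0 is off (the outer end stands up by 9 mm), 0.26 is on (pressed down all the way, flat). It stays where it is left. It takes about 2 N on its outer end to move.
- switch_pad (a point): Middle of the ribbed pressing area on top of the thumb switch, moving with it: a copper-coloured (orange-brown) paddle with black ribs, 36 mm long and 20 mm wide on a black saddle on the crown of the handle, pivoted at the end next to the lid, its free end pointing outward along h. This point lies 27 mm from the pivot, 48 mm from the lid's hinge line along h; switched off it is 243 mm above the kettle's underside, switched on 236 mm.
- table_mug: Mug, terracotta above and white below, 90 mm across without its handle and 105 mm high, beside the kettle's spout. Leave alone. Origin at its underside.
- tea_canister: White enamelled tea canister with a lid, 109 mm across, 153 mm high. Leave alone. Origin: middle of the underside.
- white_mug: Plain white mug, 77 mm across without its handle, 89 mm high. Leave alone. Origin at its underside.
- coffee_jar: Glass coffee jar with a yellow lid, 80 mm across, 163 mm high. Leave alone. Origin: middle of the underside.
- tumbler: Clear drinking glass, 82 mm across, 93 mm high, between the kettle and the sink. Leave alone. Origin: middle of the underside.
- teaspoon: Metal teaspoon lying on the worktop, 130 mm long, 11 mm high. Leave alone. Origin: middle of its underside.

How it is judged:
By the outcome, as a careful person would: the job done as asked, in the order asked, and still so for the second after the job is handed in, with the robot touching nothing.
It also fails if it takes over 48 s, if anything falls off the work surface, if the arm or the gripper's body presses on something with over 40 N, if the wrist force passes 120 N, or if a joint passes its speed limit or range.

## Working session

There is one attempt and no reset: what is moved stays moved. The work goes in short steps, Python scripts to look and compute and a tool call to move; the robot and the scene stay as the last step left them, time stands still between calls to the robot, and variables do not carry over. Pictures are saved under pics/ and viewed, at most 10 in all, crops included, and the job is handed in when it is done.

Besides the shell and the picture viewer there is one more tool, called after ">>>" in YAML: its name, and indented under it one key for each argument. drive_tool: Moves the arm, as the interface text tells. Its arguments: {"type":"object","properties":{"increments":{"type":"array"},"jaw":{"type":"number"}},"required":["increments"]}

```bash
mkdir -p pics; python3 - <<'E'
from plant import robot
import cv2,numpy as np
for n in("side","top"):
    cv2.imwrite(f"pics/{n}0.png",robot.snapshot(n)[:,:,::-1])
    c=robot.calibration(n); print(n,np.round(c["K"],1).tolist(),np.round(c["extrinsics"],4).tolist())
print(robot.read_state(),robot.grip_depth)
E
```

```text
side [[504.2, 0.0, 317.2], [0.0, 504.2, 193.4], [0.0, 0.0, 1.0]] [[0.4913, -0.871, 0.0096, -172.0445], [-0.5191, -0.3016, -0.7997, 381.7697], [0.6994, 0.3879, -0.6003, 1482.8544], [0.0, 0.0, 0.0, 1.0]]
top [[512.0, 0.0, 321.5], [0.0, 512.0, 202.7], [0.0, 0.0, 1.0]] [[-0.1023, -0.9947, -0.0033, 134.3704], [-0.7872, 0.083, -0.6111, 468.4655], [0.6082, -0.06, -0.7915, 1946.2718], [0.0, 0.0, 0.0, 1.0]]
{'time_s': 0.1, 'joint_positions': array([-9.37413568e-01,  3.85497434e-01,  6.78420695e-03, -4.54312114e-04,
       -1.19400304e+00, -2.58594649e-01]), 'qvel': array([ 0.00050203, -0.00120966,  0.00351924,  0.00116559, -0.00149687,
       -0.00052442]), 'effort': array([-7.41976110e-04, -3.93319237e+01,  1.88928348e+01,  4.19801250e+00,
       -2.60535766e-03, -3.87421210e-06]), 'ee_pos': array([ 228.6124634 , -581.09278004,  210.02591569]), 'eef_rot': array([ 3.13962857e+00, -8.28948761e-05, -2.76697203e+00]), 'ft_force': array([-0.14465205, -0.22169711,  0.23521546]), 'wrist_torque': array([ 0.00228865, -0.02392052,  0.04002418]), 'finger_force': 0.0, 'grip_width': 85.08828790786312} -18.700000000000003
```

View pics/side0.png

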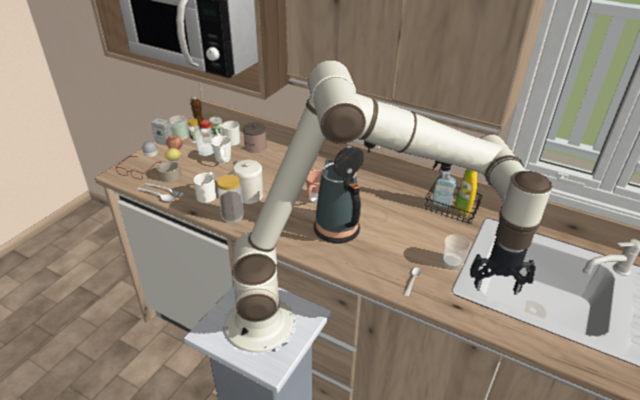

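View pics/top0.png

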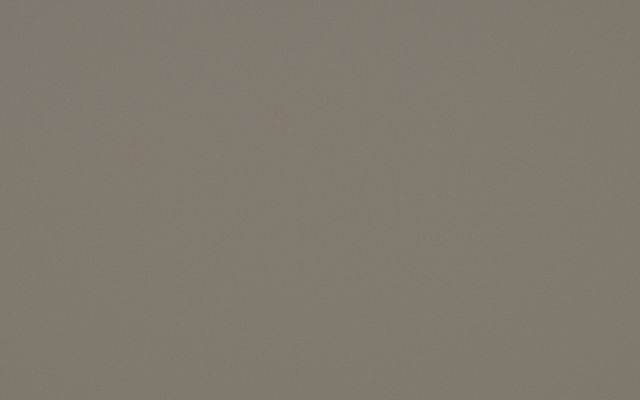

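The side view shows the kettle at about (338, 200), lid up at (350, 160) and the handle on the right. The top view is blank grey, so it looks blocked. I'll enlarge the kettle in the side view.

```bash
python3 - <<'E'
from plant import robot
import cv2,numpy as np
im=robot.snapshot("side")[:,:,::-1]
cv2.imwrite("pics/c1.png",cv2.resize(im[140:250,290:400],None,fx=5.4,fy=5.4,interpolation=cv2.INTER_CUBIC))
c=robot.calibration("side");E=c["extrinsics"];K=c["K"]
print("cam",-E[:3,:3].T@E[:3,3], np.ptp(robot.snapshot("top").reshape(-1,3),axis=0))
def ray(u,v,z):
    o=-E[:3,:3].T@E[:3,3];d=E[:3,:3].T@np.linalg.inv(K)@[u,v,1];return o+d*(z-o[2])/d[2]
print(ray(338,228,20))
E
```

```text
cam [-754.40257556 -609.85778119 1197.14440354] [12 10 10]
[475.18558307 -14.27047983  20.        ]
```

View pics/c1.png

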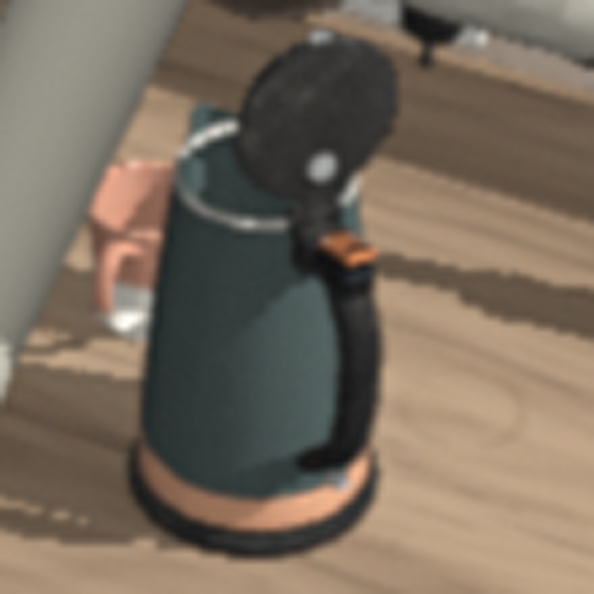

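The crop shows the base silhouette from u≈314 to 360 with its bottom at v≈242.4. The switch pad is near (354.8, 186) and the lid disc is centred near (349, 162). The handle points towards the camera's right-front.

```bash
cat > h.py <<'E'
from plant import robot
import cv2,numpy as np
c=robot.calibration("side");E=c["extrinsics"];K=c["K"]
def ray(u,v,z):
    o=-E[:3,:3].T@E[:3,3];d=E[:3,:3].T@np.linalg.inv(K)@[u,v,1];return o+d*(z-o[2])/d[2]
def proj(P):
    p=np.atleast_2d(P)@E[:3,:3].T+E[:3,3];q=p@K.T;return q[:,:2]/q[:,2:]
E
python3 - <<'E'
from h import *
from scipy.optimize import least_squares
t=np.linspace(0,2*np.pi,181)
ring=lambda x,y,r,z:np.c_[x+r*np.cos(t),y+r*np.sin(t),0*t+z]
cr=lambda a,b:(290+(a+.5)/5.4-.5,140+(b+.5)/5.4-.5)
def f(p):
    q=proj(np.r_[ring(p[0],p[1],85,0),ring(p[0],p[1],85,20)])
    return [q[:,0].min()-cr(130,0)[0],q[:,0].max()-cr(378,0)[0],q[:,1].max()-cr(0,553)[1]]
s=least_squares(f,[475,-14]);foot=s.x;print("foot",foot,s.fun)
pad=ray(*cr(348,246),263);d=pad[:2]-foot;print("pad",pad,"dist(109)",np.hypot(*d),"yaw h",np.arctan2(d[1],d[0]))
# overlay
a=np.arctan2(d[1],d[0]);h=np.array([np.cos(a),np.sin(a),0]);n=np.array([-h[1],h[0],0]);F=np.r_[foot,20]
im=cv2.resize(robot.snapshot("side")[140:250,290:400,::-1],None,fx=5.4,fy=5.4,interpolation=cv2.INTER_CUBIC)
H=F+61*h+[0,0,240]
th=1.66
r=-h*np.cos(th)+np.array([0,0,1])*np.sin(th)
nn=h*np.sin(th)+np.array([0,0,1])*np.cos(th)
disc=H+63*r+4*nn+np.cos(t)[:,None]*52.5*r+np.sin(t)[:,None]*52.5*n
tp=H+48*h+[0,0,3]
pad4=np.array([tp+sx*18*h+sy*10*n+np.array([0,0,sx*18*.26]) for sx,sy in((-1,-1),(1,-1),(1,1),(-1,1),(-1,-1))])
for P,col in((disc,(0,255,255)),(pad4,(0,255,0)),(ring(*foot,85,0),(255,0,0)),(ring(*foot,85,20),(255,0,0)),(ring(*foot,60,250),(255,0,255)),(np.array([H-30*n,H+30*n]),(0,0,255))):
    q=(proj(P)-[290,140])*5.4;cv2.polylines(im,[np.int32(q)],False,col,1)
cv2.imwrite("pics/ov.png",im)
E
```

```text
foot [502.4456696    5.57225696] [-0.56284444  0.55916764 -0.05982448]
pad [430.09102681 -85.49363782 263.        ] dist(109) 116.3107541229 yaw h -2.2421933785625123
```

View pics/ov.png

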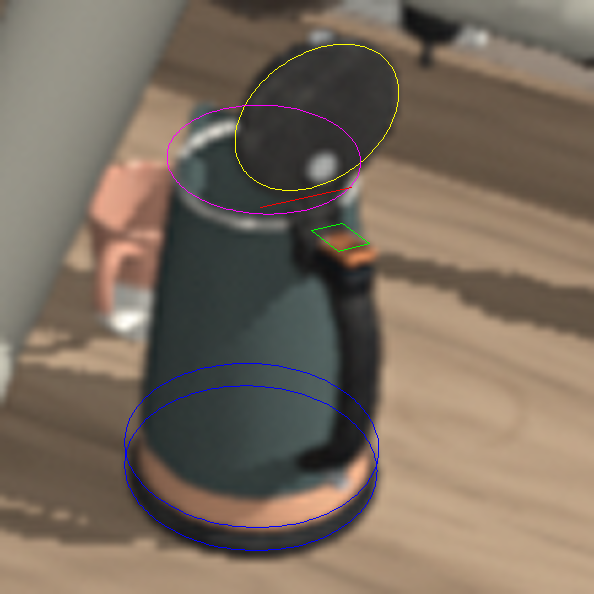

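The overlay is close. The rim and switch suggest the kettle sits about 8 mm nearer the camera, so I'll fit all the cues together.

```bash
cat >> h.py <<'E'
t=np.linspace(0,2*np.pi,181)
ring=lambda x,y,r,z:np.c_[x+r*np.cos(t),y+r*np.sin(t),0*t+z]
def kettle(x,y,a,th):
    h=np.array([np.cos(a),np.sin(a),0]);n=np.array([-h[1],h[0],0]);Z=np.array([0,0,1.])
    H=np.array([x,y,20])+61*h+240*Z
    r=-h*np.cos(th)+Z*np.sin(th);nn=h*np.sin(th)+Z*np.cos(th)
    disc=H+63*r+4*nn+np.cos(t)[:,None]*52.5*r+np.sin(t)[:,None]*52.5*n
    return h,n,H,disc,H+48*h+3*Z
E
python3 - <<'E'
from h import *
from scipy.optimize import least_squares
cr=lambda P:(np.array(P)+.5)/5.4-.5+[290,140]
rim=cr([(177,178),(188,203),(218,222),(255,228),(285,223),(190,150),(215,128)])
def f(p):
    x,y,a,R,th=p
    b=proj(np.r_[ring(x,y,85,0),ring(x,y,85,20)]);h,n,H,disc,pad=kettle(x,y,a,th)
    q=proj(disc);B=cr([(130,553),(378,38)]);L=cr([(241,38),(397,190)])
    rq=proj(ring(x,y,R,250))
    e=[(b[:,0].min()-B[0,0])*.7,(b[:,0].max()-B[1,0])*.7,(b[:,1].max()-B[0,1])*.5]
    e+=list((proj(pad)[0]-cr((348,248)))); 
    e+=[q[:,0].min()-L[0,0],q[:,0].max()-L[1,0],(q[:,1].min()-L[0,1])]
    e+=[.6*np.hypot(*(rq-m).T).min() for m in rim]
    return e
s=least_squares(f,[495,0,-2.24,56,1.6],bounds=([400,-80,-4,45,1.3],[600,80,-1,80,1.66]),diff_step=1e-4)
print(np.round(s.x,3),np.round(s.fun,2))
x,y,a,R,th=s.x;h,n,H,disc,pad=kettle(x,y,a,th);print("h",h,"H",H,"pad",pad,"lidmid",disc.mean(0))
im=cv2.resize(robot.snapshot("side")[140:250,290:400,::-1],None,fx=5.4,fy=5.4,interpolation=cv2.INTER_CUBIC)
pad4=np.array([pad+sx*h+sy*10*n+np.array([0,0,sx*.26]) for sx,sy in((-27,-10),(9,-10),(9,10),(-27,10),(-27,-10))]) if 0 else np.array([pad+sx*h+sy*n+np.array([0,0,sx*.26]) for sx,sy in((-27,-10),(9,-10),(9,10),(-27,10),(-27,-10))])
for P,col in((disc,(0,255,255)),(pad4,(0,255,0)),(ring(x,y,85,0),(255,0,0)),(ring(x,y,R,250),(255,0,255)),(np.array([H-30*n,H+30*n]),(0,0,255))):
    q=(proj(P)-[290,140]+.5)*5.4-.5;cv2.polylines(im,[np.int32(q)],False,col,1)
cv2.imwrite("pics/ov2.png",im)
E
```

```text
[ 4.92609e+02 -2.28000e-01 -2.19900e+00  5.75810e+01  1.50900e+00] [-0.37  0.59  1.08  0.61  0.15 -0.65  0.08  0.3   0.25  0.41  0.66  0.43
  0.17  0.82  0.14]
h [-0.58796915 -0.80888336  0.        ] H [456.74331626 -49.56984846 260.        ] pad [428.52079723 -88.39624952 263.        ] lidmid [456.71085389 -49.61450773 323.41630741]
```

View pics/ov2.png

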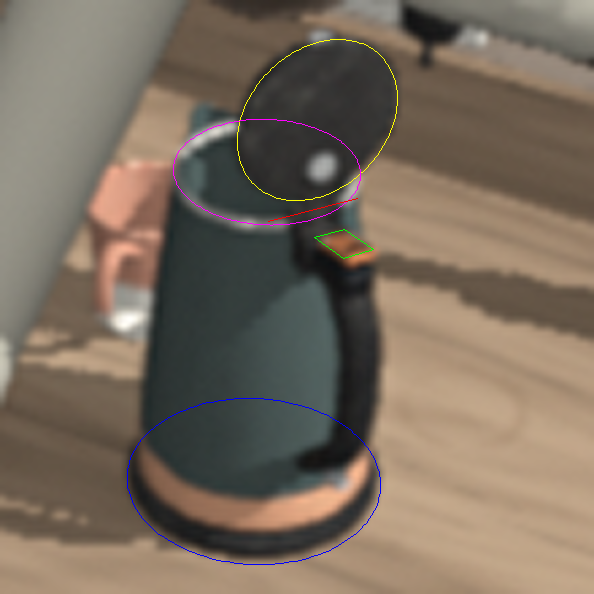

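The combined fit puts the foot at about (494, 0), h at a yaw of about -2.2 and the hinge at about (457, -50, 260). It gives the pad at about (428, -88, 263), and the lid is near upright. The hand will stay shut and point down with tool x along h. I'll start with an approach from the handle side.

```bash
cat > g.py <<'E'
import sys,numpy as np
from plant import robot
from scipy.spatial.transform import Rotation as R
A=R.from_euler
def go(*tg):
    s=robot.read_state();p=s["ee_pos"];r=A("xyz",s["eef_rot"])
    print("t",round(s["time_s"],2),"p",np.round(p,1),"rpy",np.round(s["eef_rot"],3),"F",np.round(s["ft_force"],1),"w",round(s["grip_width"],1))
    for x,y,z,yaw in tg:
        print(np.round(r.inv().apply(np.array([x,y,z])-p)/250,3),np.round((r.inv()*A("xyz",[np.pi,0,yaw])).as_rotvec()/(np.pi/2),3))
if __name__=="__main__": go(*[tuple(map(float,a.split(","))) for a in sys.argv[1:]])
E
python3 g.py 280,-460,290,-2.65 325,-340,350,-2.5
```

```text
t 0.3 p [ 228.7 -581.4  210.6] rpy [ 3.141 -0.    -2.767] F [-0.3 -0.8 -0.4] w 85.5
[-0.369  0.377 -0.317] [ 0.    -0.    -0.074]
[-0.712  0.758 -0.557] [ 0.    0.   -0.17]
```

>>> drive_tool:
  increments:
    - {"tx": -0.03,"ty": 0.03,"tz": -0.05}
    - {"tx": -0.1,"ty": 0.1,"tz": -0.13}
    - {"tx": -0.19,"ty": 0.19,"tz": -0.2,"wz": -0.03}
    - {"tx": -0.28,"ty": 0.28,"tz": -0.28,"wz": -0.06}
    - {"tx": -0.37,"ty": 0.38,"tz": -0.35,"wz": -0.08}
    - {"tx": -0.46,"ty": 0.48,"tz": -0.42,"wz": -0.1}
    - {"tx": -0.54,"ty": 0.57,"tz": -0.48,"wz": -0.13}
    - {"tx": -0.62,"ty": 0.65,"tz": -0.53,"wz": -0.15}
    - {"tx": -0.68,"ty": 0.72,"tz": -0.55,"wz": -0.17}
    - {"tx": -0.71,"ty": 0.76,"tz": -0.56,"wz": -0.17}
  jaw: 0

```text
invalid input
```

```bash
python3 g.py 415,-107,350,-2.2
```

```text
t 0.3 p [ 228.7 -581.4  210.6] rpy [ 3.141 -0.    -2.767] F [-0.3 -0.8 -0.4] w 85.5
[-1.388  1.494 -0.556] [ 0.     0.    -0.361]
```

The call was refused, so I'll give all six keys in every row.

>>> drive_tool:
  increments:
    - {"tx": -0.03,"ty": 0.03,"tz": -0.05,"wx": 0,"wy": 0,"wz": 0}
    - {"tx": -0.1,"ty": 0.1,"tz": -0.13,"wx": 0,"wy": 0,"wz": 0}
    - {"tx": -0.19,"ty": 0.19,"tz": -0.2,"wx": 0,"wy": 0,"wz": -0.03}
    - {"tx": -0.28,"ty": 0.28,"tz": -0.28,"wx": 0,"wy": 0,"wz": -0.06}
    - {"tx": -0.37,"ty": 0.38,"tz": -0.35,"wx": 0,"wy": 0,"wz": -0.08}
    - {"tx": -0.46,"ty": 0.48,"tz": -0.42,"wx": 0,"wy": 0,"wz": -0.1}
    - {"tx": -0.54,"ty": 0.57,"tz": -0.48,"wx": 0,"wy": 0,"wz": -0.13}
    - {"tx": -0.62,"ty": 0.65,"tz": -0.53,"wx": 0,"wy": 0,"wz": -0.15}
    - {"tx": -0.68,"ty": 0.72,"tz": -0.55,"wx": 0,"wy": 0,"wz": -0.17}
    - {"tx": -0.71,"ty": 0.76,"tz": -0.56,"wx": 0,"wy": 0,"wz": -0.17}
  jaw: 0

```text
time_s: 1.13
ee_pos: [325.2, -337.5, 353.8]
eef_rot: [-3.137, 0.002, -2.496]
ft_force: [0.3, -0.2, 0.6]
grip_width: 0.2
finger_force: 0.0
```

```bash
python3 g.py 415,-107,350,-2.2
```

```text
t 1.13 p [ 325.2 -337.5  353.8] rpy [-3.137e+00  2.000e-03 -2.496e+00] F [ 0.3 -0.2  0.6] w 0.2
[-0.842  0.521  0.015] [-0.003  0.001 -0.189]
```

>>> drive_tool:
  increments:
    - {"tx": -0.05,"ty": 0.03,"tz": 0,"wx": 0,"wy": 0,"wz": -0.01}
    - {"tx": -0.15,"ty": 0.09,"tz": 0,"wx": 0,"wy": 0,"wz": -0.04}
    - {"tx": -0.27,"ty": 0.17,"tz": 0,"wx": 0,"wy": 0,"wz": -0.07}
    - {"tx": -0.4,"ty": 0.25,"tz": 0,"wx": 0,"wy": 0,"wz": -0.1}
    - {"tx": -0.52,"ty": 0.32,"tz": 0,"wx": 0,"wy": 0,"wz": -0.13}
    - {"tx": -0.64,"ty": 0.4,"tz": 0,"wx": 0,"wy": 0,"wz": -0.16}
    - {"tx": -0.74,"ty": 0.46,"tz": 0,"wx": 0,"wy": 0,"wz": -0.18}
    - {"tx": -0.8,"ty": 0.5,"tz": 0,"wx": 0,"wy": 0,"wz": -0.19}
    - {"tx": -0.83,"ty": 0.52,"tz": 0,"wx": 0,"wy": 0,"wz": -0.19}
    - {"tx": -0.84,"ty": 0.52,"tz": 0,"wx": 0,"wy": 0,"wz": -0.19}

```text
time_s: 1.97
ee_pos: [414.8, -108.6, 351.8]
eef_rot: [-3.141, 0.001, -2.199]
ft_force: [0.1, 0.4, 0.7]
grip_width: -0.0
finger_force: 0.0
```

```bash
python3 g.py 415,-107,350,-2.2; python3 - <<'E'
from h import *
im=robot.snapshot("side")[:,:,::-1]
cv2.imwrite("pics/c2.png",cv2.resize(im[110:250,280:420],None,fx=4.2,fy=4.2,interpolation=cv2.INTER_CUBIC))
p=robot.read_state()["ee_pos"];print("tcp px",proj(p),(proj(p)-[280,110])*4.2)
cv2.imwrite("pics/t2.png",robot.snapshot("top")[:,:,::-1])
E
```

```text
t 1.97 p [ 414.8 -108.6  351.8] rpy [-3.141e+00  1.000e-03 -2.199e+00] F [0.1 0.4 0.7] w -0.0
[-0.006  0.003  0.007] [-0.001  0.001  0.001]
tcp px [[360.490508   166.21786907]] [[338.06013361 236.1150501 ]]
```

View pics/c2.png

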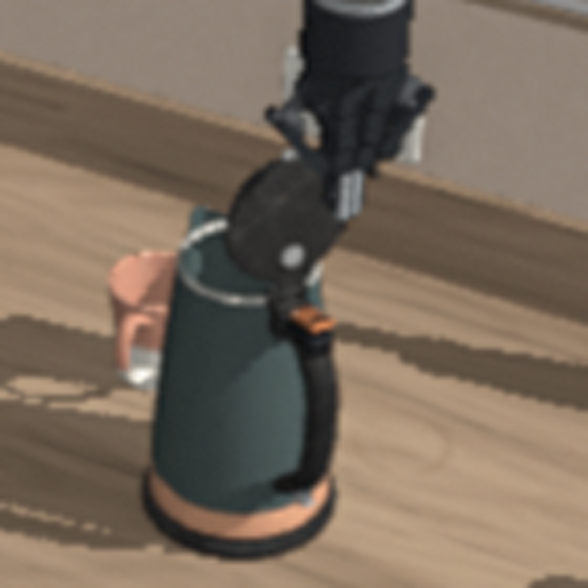

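The hand is behind the lid on the handle side. The visible tip at crop (347, 218) is about 12 mm off the projected TCP at (338, 236), so I'll look at it closely.

```bash
python3 - <<'E'
from h import *
from scipy.spatial.transform import Rotation as R
print(np.ptp(cv2.imread("pics/t2.png").reshape(-1,3),axis=0))
s=robot.read_state();p=s["ee_pos"];r=R.from_euler("xyz",s["eef_rot"])
im=robot.snapshot("side")[:,:,::-1]
S=12;u0,v0=338,135
im=cv2.resize(im[v0:v0+48,u0:u0+50],None,fx=S,fy=S,interpolation=cv2.INTER_NEAREST)
im=cv2.convertScaleAbs(im,alpha=1.6,beta=20)
for z,c in((0,(0,0,255)),(-40,(0,255,0))):
    b=p+r.apply([[a,d,z] for a,d in((11,14),(11,-14),(-11,-14),(-11,14),(11,14))])
    cv2.polylines(im,[np.int32((proj(b)-[u0,v0]+.5)*S)],False,c,1)
cv2.imwrite("pics/c3.png",im)
E
```

```text
[11 10 11]
```

View pics/c3.png

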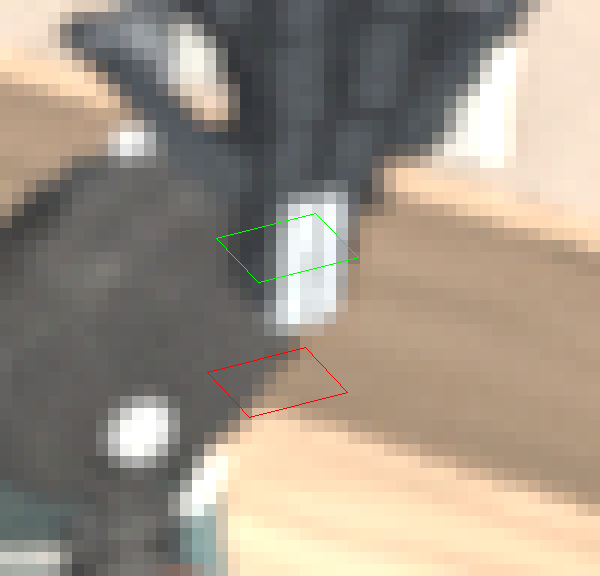

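The lit tip ends about 6 px (about 18 mm) above the predicted red outline. To tell a camera bias from a tool offset, I'll project the robot's base and the starting pose.

```bash
python3 - <<'E'
from h import *
print("origin",proj([0,0,0]),"base ring r75:",proj(ring(0,0,75,0)).min(0),proj(ring(0,0,75,0)).max(0))
p=np.array([228.7,-581.4,210.6]);yw=-2.767;yv=np.array([np.sin(yw),-np.cos(yw),0])
for s in(1,-1):print("start finger mid tip (13 back)",proj(p+[0,0,13]+s*50*yv),"at TCP z",proj(p+s*50*yv))
im=cv2.imread("pics/side0.png")
a=cv2.resize(im[300:355,215:305],None,fx=6,fy=6,interpolation=cv2.INTER_CUBIC)
b=cv2.resize(im[225:295,460:545],None,fx=6.35,fy=6,interpolation=cv2.INTER_CUBIC)
def mark(i,q,o,f):cv2.drawMarker(i,tuple(np.int32((q-o+.5)*f)),(0,0,255),0,12,1)
mark(a,proj([0,0,0])[0],np.array([215,300]),np.array([6,6]))
q=np.int32((proj(ring(0,0,75,0))-[215,300]+.5)*6);cv2.polylines(a,[q],False,(0,0,255),1)
for s in(1,-1):mark(b,proj(p+[0,0,13]+s*50*yv)[0],np.array([460,225]),np.array([6.35,6]))
w=max(a.shape[1],b.shape[1]);h=[cv2.copyMakeBorder(i,0,0,0,w-i.shape[1],0) for i in(a,b)]
o=np.vstack(h);o=o[:,:];o=cv2.resize(o,None,fx=.79,fy=.79);print(o.shape);cv2.imwrite("pics/c4.png",o)
E
```

```text
origin [[258.74108691 323.19661094]] base ring r75: [232.99386795 303.43517942] [284.28468675 344.6238912 ]
start finger mid tip (13 back) [[473.51336525 293.21335013]] at TCP z [[472.52379699 296.65638881]]
start finger mid tip (13 back) [[513.87373994 297.6163937 ]] at TCP z [[512.63107951 301.06084601]]
(592, 427, 3)
```

View pics/c4.png

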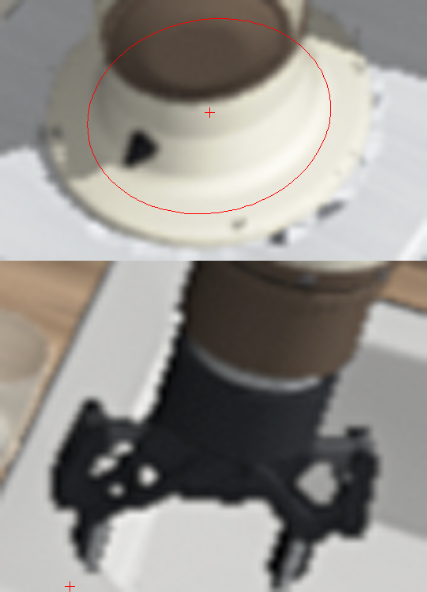

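The base flange matches the projection, so the camera is good. The finger metal simply seems to end about 15 mm short of the TCP, and I'll rely on force feedback for the final heights. Now I'll lower the hand slightly and start the arc.

>>> drive_tool:
  increments:
    - {"tx": -0.03,"ty": 0,"tz": 0.03,"wx": 0,"wy": 0,"wz": 0}
    - {"tx": -0.08,"ty": 0,"tz": 0.06,"wx": 0,"wy": 0,"wz": 0}
    - {"tx": -0.13,"ty": 0,"tz": 0.08,"wx": 0,"wy": 0,"wz": 0}
    - {"tx": -0.17,"ty": 0,"tz": 0.08,"wx": 0,"wy": 0,"wz": 0}
    - {"tx": -0.2,"ty": 0,"tz": 0.08,"wx": 0,"wy": 0,"wz": 0}
    - {"tx": -0.23,"ty": 0,"tz": 0.08,"wx": 0,"wy": 0,"wz": 0}
    - {"tx": -0.26,"ty": 0,"tz": 0.08,"wx": 0,"wy": 0,"wz": 0}
    - {"tx": -0.29,"ty": 0,"tz": 0.08,"wx": 0,"wy": 0,"wz": 0}
    - {"tx": -0.32,"ty": 0,"tz": 0.08,"wx": 0,"wy": 0,"wz": 0}
    - {"tx": -0.35,"ty": 0,"tz": 0.09,"wx": 0,"wy": 0,"wz": 0}
    - {"tx": -0.38,"ty": 0,"tz": 0.1,"wx": 0,"wy": 0,"wz": 0}
    - {"tx": -0.38,"ty": 0,"tz": 0.1,"wx": 0,"wy": 0,"wz": 0}

```text
time_s: 3.12
ee_pos: [471.6, -32.1, 325.3]
eef_rot: [3.141, 0.0, -2.2]
ft_force: [-0.3, 0.1, -0.4]
grip_width: 0.0
finger_force: 0.0
```

```bash
python3 g.py; python3 - <<'E'
from h import *
im=robot.snapshot("side")[:,:,::-1]
cv2.imwrite("pics/c5.png",cv2.resize(im[125:215,300:400],None,fx=6,fy=6,interpolation=cv2.INTER_CUBIC))
E
```

```text
t 3.12 p [471.6 -32.1 325.3] rpy [ 3.141  0.    -2.2  ] F [-0.3  0.1 -0.4] w 0.0
```

View pics/c5.png

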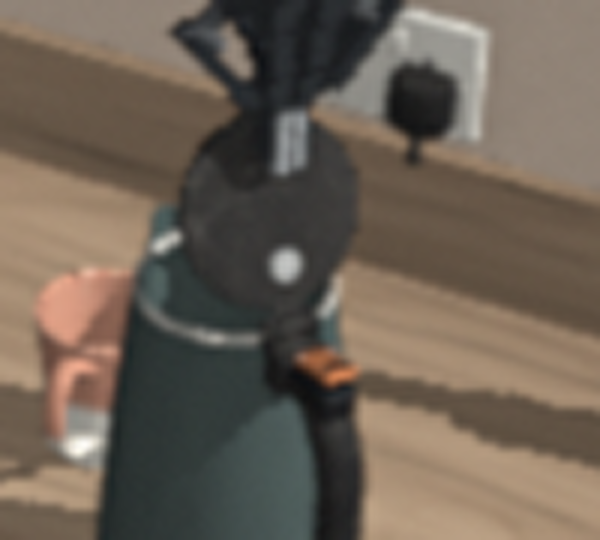

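The lid is swinging over. The tip sits on its face near the midline, at crop (290, 172), and the kettle has not moved. I'll continue along the arc.

>>> drive_tool:
  increments:
    - {"tx": -0.03,"ty": 0,"tz": 0.02,"wx": 0,"wy": 0,"wz": 0}
    - {"tx": -0.06,"ty": 0,"tz": 0.04,"wx": 0,"wy": 0,"wz": 0}
    - {"tx": -0.09,"ty": 0,"tz": 0.07,"wx": 0,"wy": 0,"wz": 0}
    - {"tx": -0.11,"ty": 0,"tz": 0.1,"wx": 0,"wy": 0,"wz": 0}
    - {"tx": -0.13,"ty": 0,"tz": 0.13,"wx": 0,"wy": 0,"wz": 0}
    - {"tx": -0.15,"ty": 0,"tz": 0.16,"wx": 0,"wy": 0,"wz": 0}
    - {"tx": -0.16,"ty": 0,"tz": 0.19,"wx": 0,"wy": 0,"wz": 0}
    - {"tx": -0.16,"ty": 0,"tz": 0.21,"wx": 0,"wy": 0,"wz": 0}
    - {"tx": -0.16,"ty": 0,"tz": 0.22,"wx": 0,"wy": 0,"wz": 0}
    - {"tx": -0.16,"ty": 0,"tz": 0.23,"wx": 0,"wy": 0,"wz": 0}
    - {"tx": -0.16,"ty": 0,"tz": 0.23,"wx": 0,"wy": 0,"wz": 0}

```text
time_s: 4.08
ee_pos: [494.0, -1.1, 267.9]
eef_rot: [3.141, -0.001, -2.202]
ft_force: [-0.4, 0.0, -0.1]
grip_width: -0.1
finger_force: 0.0
```

```bash
python3 g.py
```

```text
t 4.08 p [494.   -1.1 267.9] rpy [ 3.141e+00 -1.000e-03 -2.202e+00] F [-0.4  0.  -0.1] w -0.1
```

>>> drive_tool:
  increments:
    - {"tx": 0,"ty": 0,"tz": 0.008,"wx": 0,"wy": 0,"wz": 0}
    - {"tx": 0,"ty": 0,"tz": 0.016,"wx": 0,"wy": 0,"wz": 0}
    - {"tx": 0,"ty": 0,"tz": 0.024,"wx": 0,"wy": 0,"wz": 0}
    - {"tx": 0,"ty": 0,"tz": 0.024,"wx": 0,"wy": 0,"wz": 0}

```text
time_s: 4.42
ee_pos: [494.2, -1.0, 262.2]
eef_rot: [3.141, -0.0, -2.202]
ft_force: [-0.8, -0.0, -0.2]
grip_width: 0.1
finger_force: 0.0
```

>>> drive_tool:
  increments:
    - {"tx": 0,"ty": 0,"tz": 0.008,"wx": 0,"wy": 0,"wz": 0}
    - {"tx": 0,"ty": 0,"tz": 0.016,"wx": 0,"wy": 0,"wz": 0}
    - {"tx": 0,"ty": 0,"tz": 0.016,"wx": 0,"wy": 0,"wz": 0}

```text
time_s: 4.67
ee_pos: [494.2, -0.9, 258.0]
eef_rot: [3.141, -0.001, -2.201]
ft_force: [0.3, 0.8, 0.3]
grip_width: 0.4
finger_force: 0.0
```

>>> drive_tool:
  increments:
    - {"tx": 0,"ty": 0,"tz": 0.008,"wx": 0,"wy": 0,"wz": 0}
    - {"tx": 0,"ty": 0,"tz": 0.016,"wx": 0,"wy": 0,"wz": 0}
    - {"tx": 0,"ty": 0,"tz": 0.016,"wx": 0,"wy": 0,"wz": 0}

```text
time_s: 4.92
ee_pos: [494.2, -0.9, 254.0]
eef_rot: [3.141, -0.001, -2.201]
ft_force: [-0.1, -0.1, 0.0]
grip_width: 0.4
finger_force: 0.0
```

>>> drive_tool:
  increments:
    - {"tx": 0,"ty": 0,"tz": 0.008,"wx": 0,"wy": 0,"wz": 0}
    - {"tx": 0,"ty": 0,"tz": 0.012,"wx": 0,"wy": 0,"wz": 0}
    - {"tx": 0,"ty": 0,"tz": 0.012,"wx": 0,"wy": 0,"wz": 0}

```text
time_s: 5.17
ee_pos: [494.3, -0.9, 251.2]
eef_rot: [3.141, -0.0, -2.201]
ft_force: [0.9, -1.2, 0.1]
grip_width: 0.1
finger_force: 0.0
```

>>> drive_tool:
  increments:
    - {"tx": 0,"ty": 0,"tz": 0.008,"wx": 0,"wy": 0,"wz": 0}
    - {"tx": 0,"ty": 0,"tz": 0.012,"wx": 0,"wy": 0,"wz": 0}
    - {"tx": 0,"ty": 0,"tz": 0.012,"wx": 0,"wy": 0,"wz": 0}

```text
time_s: 5.42
ee_pos: [494.2, -0.9, 248.2]
eef_rot: [3.141, -0.0, -2.201]
ft_force: [-0.5, -0.8, -0.0]
grip_width: -0.2
finger_force: 0.0
```

>>> drive_tool:
  increments:
    - {"tx": 0,"ty": 0,"tz": 0.008,"wx": 0,"wy": 0,"wz": 0}
    - {"tx": 0,"ty": 0,"tz": 0.008,"wx": 0,"wy": 0,"wz": 0}
    - {"tx": 0,"ty": 0,"tz": 0.008,"wx": 0,"wy": 0,"wz": 0}

```text
time_s: 5.67
ee_pos: [494.3, -0.9, 246.4]
eef_rot: [3.141, -0.0, -2.201]
ft_force: [0.7, -0.3, -1.2]
grip_width: -0.0
finger_force: 0.0
```

>>> drive_tool:
  increments:
    - {"tx": 0,"ty": 0,"tz": 0.008,"wx": 0,"wy": 0,"wz": 0}
    - {"tx": 0,"ty": 0,"tz": 0.008,"wx": 0,"wy": 0,"wz": 0}
    - {"tx": 0,"ty": 0,"tz": 0.008,"wx": 0,"wy": 0,"wz": 0}

```text
time_s: 5.92
ee_pos: [494.3, -1.0, 244.3]
eef_rot: [3.141, -0.0, -2.201]
ft_force: [0.7, 0.3, 0.6]
grip_width: 0.2
finger_force: 0.0
```

>>> drive_tool:
  increments:
    - {"tx": 0,"ty": 0,"tz": 0.008,"wx": 0,"wy": 0,"wz": 0}
    - {"tx": 0,"ty": 0,"tz": 0.008,"wx": 0,"wy": 0,"wz": 0}
    - {"tx": 0,"ty": 0,"tz": 0.008,"wx": 0,"wy": 0,"wz": 0}

```text
time_s: 6.17
ee_pos: [494.8, -1.0, 243.4]
eef_rot: [-3.14, 0.001, -2.201]
ft_force: [-0.1, 0.1, 3.6]
grip_width: -0.1
finger_force: 2.4
```

Contact at TCP z≈243.5, which fits a tip about 20 mm short. I'll press a little more to make sure the lid is seated.

>>> drive_tool:
  increments:
    - {"tx": 0,"ty": 0,"tz": 0.006,"wx": 0,"wy": 0,"wz": 0}
    - {"tx": 0,"ty": 0,"tz": 0.008,"wx": 0,"wy": 0,"wz": 0}
    - {"tx": 0,"ty": 0,"tz": 0.008,"wx": 0,"wy": 0,"wz": 0}

```text
time_s: 6.42
ee_pos: [495.3, -1.3, 243.3]
eef_rot: [-3.138, 0.001, -2.201]
ft_force: [-3.1, 0.0, 12.1]
grip_width: -0.1
finger_force: 5.9
```

```bash
python3 g.py
```

```text
t 6.42 p [495.3  -1.3 243.3] rpy [-3.138e+00  1.000e-03 -2.201e+00] F [-3.1  0.  12.1] w -0.1
```

It's a hard stop at 12 N with no further travel, so the lid is seated. I'll lift straight up and use the last picture to check the lid and the switch.

>>> drive_tool:
  increments:
    - {"tx": 0,"ty": 0,"tz": -0.03,"wx": 0,"wy": 0,"wz": 0}
    - {"tx": 0,"ty": 0,"tz": -0.1,"wx": 0,"wy": 0,"wz": 0}
    - {"tx": 0,"ty": 0,"tz": -0.2,"wx": 0,"wy": 0,"wz": 0}
    - {"tx": 0,"ty": 0,"tz": -0.3,"wx": 0,"wy": 0,"wz": 0}
    - {"tx": 0,"ty": 0,"tz": -0.38,"wx": 0,"wy": 0,"wz": 0}
    - {"tx": 0,"ty": 0,"tz": -0.4,"wx": 0,"wy": 0,"wz": 0}
    - {"tx": 0,"ty": 0,"tz": -0.4,"wx": 0,"wy": 0,"wz": 0}

```text
time_s: 7.0
ee_pos: [495.0, -0.7, 341.6]
eef_rot: [-3.14, 0.003, -2.201]
ft_force: [-0.1, 0.2, -0.9]
grip_width: 0.3
finger_force: 0.0
```

```bash
python3 g.py; python3 - <<'E'
from h import *
raw=robot.snapshot("side")[:,:,::-1];cv2.imwrite("pics/raw6.png",raw)
im=cv2.resize(raw[150:210,310:380],None,fx=8,fy=8,interpolation=cv2.INTER_CUBIC);cl=im.copy()
h,n,H,disc,pad=kettle(492.6,-.2,-2.2,0.0)
pad4=np.array([pad+sx*h+sy*n+np.array([0,0,sx*.26]) for sx,sy in((-27,-10),(9,-10),(9,10),(-27,10),(-27,-10))])
for P,c in((disc,(0,255,255)),(pad4,(0,255,0))):
    cv2.polylines(im,[np.int32((proj(P)-[310,150]+.5)*8)],False,c,1)
cv2.imwrite("pics/c6.png",cv2.resize(np.hstack([cl[:, 60:],im[:,60:]]),(800,384)))
# copper switch blob
hsv=cv2.cvtColor(raw,cv2.COLOR_BGR2HSV);m=cv2.inRange(hsv,(5,130,110),(20,255,255));m[:165]=0;m[205:]=0;m[:,:340]=0;m[:,375:]=0
v,u=np.nonzero(m);print("copper",len(u),u.min(),u.max(),v.min(),v.max(),u.mean(),v.mean(),"pred pad",proj(pad),proj(pad4).mean(0),ray(u.mean(),v.mean(),262))
E
```

```text
t 7.0 p [495.   -0.7 341.6] rpy [-3.140e+00  3.000e-03 -2.201e+00] F [-0.1  0.2 -0.9] w 0.3
copper 28 350 358 183 188 354.10714285714283 185.82142857142858 pred pad [[354.61598946 185.67690569]] [352.1661443  184.54196935] [428.21229297 -86.71884483 262.        ]
```

View pics/c6.png

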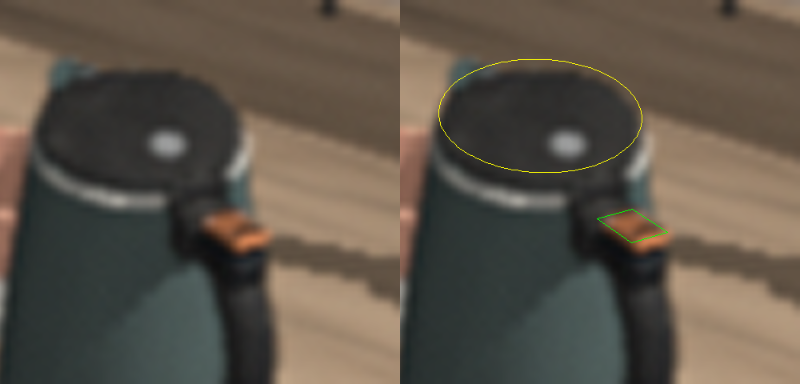

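The lid lies flat on the rim all round. The copper switch is up, centred near pixel (354, 186), which agrees with the pad at (428, -88). Next I'll move above the switch.

```bash
python3 g.py 427.5,-89.5,300,-2.2 427.5,-89.5,254,-2.2
```

```text
t 7.05 p [494.2  -0.7 339.9] rpy [ 3.141  0.    -2.201] F [-0.1 -0.  -0.6] w 0.5
[0.444 0.006 0.16 ] [ 0.001  0.    -0.001]
[0.444 0.006 0.344] [ 0.001  0.    -0.001]
```

>>> drive_tool:
  increments:
    - {"tx": 0.03,"ty": 0,"tz": 0,"wx": 0,"wy": 0,"wz": 0}
    - {"tx": 0.1,"ty": 0,"tz": 0,"wx": 0,"wy": 0,"wz": 0}
    - {"tx": 0.2,"ty": 0,"tz": 0,"wx": 0,"wy": 0,"wz": 0}
    - {"tx": 0.3,"ty": 0.006,"tz": 0.02,"wx": 0,"wy": 0,"wz": 0}
    - {"tx": 0.38,"ty": 0.006,"tz": 0.06,"wx": 0,"wy": 0,"wz": 0}
    - {"tx": 0.43,"ty": 0.006,"tz": 0.12,"wx": 0,"wy": 0,"wz": 0}
    - {"tx": 0.444,"ty": 0.006,"tz": 0.2,"wx": 0,"wy": 0,"wz": 0}
    - {"tx": 0.444,"ty": 0.006,"tz": 0.27,"wx": 0,"wy": 0,"wz": 0}
    - {"tx": 0.444,"ty": 0.006,"tz": 0.32,"wx": 0,"wy": 0,"wz": 0}
    - {"tx": 0.444,"ty": 0.006,"tz": 0.344,"wx": 0,"wy": 0,"wz": 0}
    - {"tx": 0.444,"ty": 0.006,"tz": 0.344,"wx": 0,"wy": 0,"wz": 0}

```text
time_s: 7.97
ee_pos: [425.8, -90.4, 252.7]
eef_rot: [3.138, -0.003, -2.202]
ft_force: [-1.1, -0.7, -0.2]
grip_width: 0.0
finger_force: 0.0
```

>>> drive_tool:
  increments:
    - {"tx": 0,"ty": 0,"tz": 0.008,"wx": 0,"wy": 0,"wz": 0}
    - {"tx": 0,"ty": 0,"tz": 0.016,"wx": 0,"wy": 0,"wz": 0}
    - {"tx": 0,"ty": 0,"tz": 0.016,"wx": 0,"wy": 0,"wz": 0}

```text
time_s: 8.22
ee_pos: [427.9, -89.7, 250.8]
eef_rot: [-3.141, 0.0, -2.201]
ft_force: [-0.7, -0.4, -0.2]
grip_width: 0.2
finger_force: 0.0
```

>>> drive_tool:
  increments:
    - {"tx": 0,"ty": 0,"tz": 0.008,"wx": 0,"wy": 0,"wz": 0}
    - {"tx": 0,"ty": 0,"tz": 0.016,"wx": 0,"wy": 0,"wz": 0}
    - {"tx": 0,"ty": 0,"tz": 0.016,"wx": 0,"wy": 0,"wz": 0}

```text
time_s: 8.47
ee_pos: [427.6, -89.6, 246.3]
eef_rot: [3.141, -0.0, -2.201]
ft_force: [0.1, -0.7, 0.8]
grip_width: 0.1
finger_force: 0.0
```

>>> drive_tool:
  increments:
    - {"tx": 0,"ty": 0,"tz": 0.008,"wx": 0,"wy": 0,"wz": 0}
    - {"tx": 0,"ty": 0,"tz": 0.012,"wx": 0,"wy": 0,"wz": 0}
    - {"tx": 0,"ty": 0,"tz": 0.012,"wx": 0,"wy": 0,"wz": 0}

```text
time_s: 8.72
ee_pos: [427.8, -89.8, 243.6]
eef_rot: [-3.141, -0.0, -2.201]
ft_force: [0.9, 0.2, 0.8]
grip_width: 0.4
finger_force: 0.2
```

>>> drive_tool:
  increments:
    - {"tx": 0,"ty": 0,"tz": 0.008,"wx": 0,"wy": 0,"wz": 0}
    - {"tx": 0,"ty": 0,"tz": 0.012,"wx": 0,"wy": 0,"wz": 0}
    - {"tx": 0,"ty": 0,"tz": 0.012,"wx": 0,"wy": 0,"wz": 0}

```text
time_s: 8.97
ee_pos: [427.8, -89.8, 240.4]
eef_rot: [-3.142, -0.0, -2.201]
ft_force: [0.9, -0.1, 0.9]
grip_width: 0.3
finger_force: 0.2
```

>>> drive_tool:
  increments:
    - {"tx": 0,"ty": 0,"tz": 0.008,"wx": 0,"wy": 0,"wz": 0}
    - {"tx": 0,"ty": 0,"tz": 0.008,"wx": 0,"wy": 0,"wz": 0}
    - {"tx": 0,"ty": 0,"tz": 0.008,"wx": 0,"wy": 0,"wz": 0}

```text
time_s: 9.22
ee_pos: [427.7, -89.6, 238.2]
eef_rot: [3.141, 0.0, -2.201]
ft_force: [-1.0, -0.8, -0.2]
grip_width: -0.0
finger_force: 0.1
```

>>> drive_tool:
  increments:
    - {"tx": 0,"ty": 0,"tz": 0.008,"wx": 0,"wy": 0,"wz": 0}
    - {"tx": 0,"ty": 0,"tz": 0.008,"wx": 0,"wy": 0,"wz": 0}
    - {"tx": 0,"ty": 0,"tz": 0.008,"wx": 0,"wy": 0,"wz": 0}

```text
time_s: 9.47
ee_pos: [427.7, -89.5, 236.2]
eef_rot: [3.141, 0.0, -2.201]
ft_force: [0.3, 0.1, -0.4]
grip_width: 0.1
finger_force: 0.0
```

>>> drive_tool:
  increments:
    - {"tx": 0,"ty": 0,"tz": 0.006,"wx": 0,"wy": 0,"wz": 0}
    - {"tx": 0,"ty": 0,"tz": 0.006,"wx": 0,"wy": 0,"wz": 0}
    - {"tx": 0,"ty": 0,"tz": 0.006,"wx": 0,"wy": 0,"wz": 0}

```text
time_s: 9.72
ee_pos: [427.8, -89.7, 235.2]
eef_rot: [-3.141, 0.0, -2.201]
ft_force: [-0.7, -0.0, 2.1]
grip_width: -0.2
finger_force: 1.2
```

```bash
python3 g.py; python3 - <<'E'
from h import *
raw=robot.snapshot("side")[:,:,::-1];cv2.imwrite("pics/raw7.png",raw)
hsv=cv2.cvtColor(raw,cv2.COLOR_BGR2HSV);m=cv2.inRange(hsv,(5,130,110),(20,255,255));m[:165]=0;m[205:]=0;m[:,:340]=0;m[:,375:]=0
v,u=np.nonzero(m);print("copper",len(u),list(zip(u,v))[:30])
E
```

```text
t 9.72 p [427.8 -89.7 235.2] rpy [-3.141  0.    -2.201] F [-0.7 -0.   2.1] w -0.2
copper 8 [(np.int64(358), np.int64(189)), (np.int64(359), np.int64(189)), (np.int64(354), np.int64(190)), (np.int64(355), np.int64(190)), (np.int64(356), np.int64(190)), (np.int64(357), np.int64(190)), (np.int64(358), np.int64(190)), (np.int64(355), np.int64(191))]
```

Copper is still visible and has moved down by about 2–3 px. A firm stop should come next.

>>> drive_tool:
  increments:
    - {"tx": 0,"ty": 0,"tz": 0.006,"wx": 0,"wy": 0,"wz": 0}
    - {"tx": 0,"ty": 0,"tz": 0.008,"wx": 0,"wy": 0,"wz": 0}
    - {"tx": 0,"ty": 0,"tz": 0.008,"wx": 0,"wy": 0,"wz": 0}

```text
time_s: 10.02
ee_pos: [428.4, -90.2, 235.0]
eef_rot: [-3.139, 0.0, -2.201]
ft_force: [-3.1, -0.2, 10.0]
grip_width: 0.3
finger_force: 5.1
```

>>> drive_tool:
  increments:
    - {"tx": 0,"ty": 0,"tz": 0.004,"wx": 0,"wy": 0,"wz": 0}
    - {"tx": 0,"ty": 0,"tz": 0.004,"wx": 0,"wy": 0,"wz": 0}
    - {"tx": 0,"ty": 0,"tz": 0.004,"wx": 0,"wy": 0,"wz": 0}

```text
time_s: 10.27
ee_pos: [428.5, -90.5, 234.9]
eef_rot: [-3.138, 0.0, -2.2]
ft_force: [-4.2, -0.2, 14.2]
grip_width: 0.1
finger_force: 6.8
```

The stop at z=235 is 8.3 mm below the lid contact, against 8 mm expected (264 versus 256). The switch is fully down, so I'll lift and withdraw.

>>> drive_tool:
  increments:
    - {"tx": 0,"ty": 0,"tz": -0.03,"wx": 0,"wy": 0,"wz": 0}
    - {"tx": 0,"ty": 0,"tz": -0.1,"wx": 0,"wy": 0,"wz": 0}
    - {"tx": 0,"ty": 0,"tz": -0.2,"wx": 0,"wy": 0,"wz": 0}
    - {"tx": 0.05,"ty": 0,"tz": -0.3,"wx": 0,"wy": 0,"wz": 0}
    - {"tx": 0.13,"ty": 0,"tz": -0.38,"wx": 0,"wy": 0,"wz": 0}
    - {"tx": 0.24,"ty": -0.06,"tz": -0.4,"wx": 0,"wy": 0,"wz": 0}
    - {"tx": 0.36,"ty": -0.14,"tz": -0.4,"wx": 0,"wy": 0,"wz": 0}
    - {"tx": 0.48,"ty": -0.22,"tz": -0.4,"wx": 0,"wy": 0,"wz": 0}
    - {"tx": 0.56,"ty": -0.28,"tz": -0.4,"wx": 0,"wy": 0,"wz": 0}
    - {"tx": 0.6,"ty": -0.3,"tz": -0.4,"wx": 0,"wy": 0,"wz": 0}
    - {"tx": 0.6,"ty": -0.3,"tz": -0.4,"wx": 0,"wy": 0,"wz": 0}
    - {"tx": 0.6,"ty": -0.3,"tz": -0.4,"wx": 0,"wy": 0,"wz": 0}

```text
time_s: 11.27
ee_pos: [399.8, -255.3, 331.3]
eef_rot: [3.14, 0.0, -2.203]
ft_force: [-0.6, -0.1, -0.2]
grip_width: 0.2
finger_force: 0.0
```

```bash
python3 g.py; python3 - <<'E'
from h import *
raw=robot.snapshot("side")[:,:,::-1];cv2.imwrite("pics/raw8.png",raw);old=cv2.imread("pics/raw6.png")
def cop(r):
    m=cv2.inRange(cv2.cvtColor(r,cv2.COLOR_BGR2HSV),(5,130,90),(20,255,255));m[:165]=0;m[205:]=0;m[:,:340]=0;m[:,375:]=0
    v,u=np.nonzero(m);return len(u),u.min(),u.max(),v.min(),v.max(),u.mean(),v.mean()
print(cop(old),cop(raw))
h,n,H,disc,pad=kettle(492.6,-.2,-2.2,0.0);print("pred shift",proj(pad-[0,0,7])-proj(pad))
d=np.abs(raw.astype(int)-old).max(2)
for nm,(a,b,c,e) in dict(lid=(160,178,316,348),body=(185,245,314,350)).items():print(nm,d[a:b,c:e].mean(),(d[a:b,c:e]>40).sum())
E
```

```text
t 11.27 p [ 399.8 -255.3  331.3] rpy [ 3.14   0.    -2.203] F [-0.6 -0.1 -0.2] w 0.2
(30, np.int64(350), np.int64(358), np.int64(183), np.int64(188), np.float64(354.03333333333336), np.float64(185.8)) (47, np.int64(349), np.int64(359), np.int64(183), np.int64(191), np.float64(353.8085106382979), np.float64(186.93617021276594))
pred shift [[-0.11977696  1.79033922]]
lid 1.1597222222222223 0
body 1.125 0
```

The outer end of the switch has dropped about 3 px, as expected for fully down. The lid and kettle body haven't changed and the hand is clear, so I'll hand in.

```bash
python3 -c "
from plant import robot
print(robot.hand_in())"
```

```text
the job is handed in; nothing more can be done
None
```

I pushed the lid fully shut, then pressed the thumb switch all the way down; the kettle is still standing on its base, the hand is clear, and I handed the job in at about 11 s (no verdict was shown).

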